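# Clamp and extend the balcony spray lance

### The arm

A 6-joint arm with a two-finger parallel gripper is mounted at the origin on the work surface. World frame = base frame: x ahead of the robot, y to its left, z up, the work surface at z = 0. Lengths are in m, angles in rad, forces in N, time in s.
With the tool pointing down it reaches from about 0.375 to 0.9 m from the base axis. Payload 3.1 kg.
Tool frame: the origin (TCP) lies on the centre line of the jaws, within the pads' length; the fingertips stand 17 mm ahead of it and the grasp point (between the pads) lies 2 mm behind it; y points along the fingers, z is the direction in which the jaws open and shut, and the axes are right-handed (so a half turn about y gives the same grasp; the last joint's range is limited). The gripper opens to 85 mm and grips with 20 to 120 N. Pads are 22 mm wide; open, the fingers measure 114 mm over their backs; the gripper's body (76 mm by 85 mm) begins 54 mm behind the grasp point. The pads swing forward as they close: fully open they stand 13 mm farther back than shut.
Start: joints at [0.964, 0.527, 1.433, -0, 1.181, -0.178], TCP at [0.26, 0.568, 0.248] pointing down, gripper open.
Joint ranges: [-3.08, 3.08], [-0.75, 2.2], [0.22, 2.44], [-1.43, 4.57], [0, 2.65], [-2.85, 2.85]. Speed limits (rad/s): [2.79, 2.79, 3.14, 3.14, 3.14, 3.14].

### API

Orientations are given as a unit quaternion [x, y, z, w].
In Python, from station import manip gives the robot as it stands.
- The arm moves only by the shell command python3 -m handwheel 'ROWS' [FORCE]. ROWS is JSON, one flat list of numbers, 7 for each row, row after row: the shift along the tool's x, y, z in cm, then the turn, a rotation vector about the tool's x, y, z in rad, then the finger opening in cm, from 0 to 8.54. A call has 1 to 10 rows; each row is the pose to reach, as a shift and turn from the pose commanded when the call began, along the tool's axes at that moment; what a row does not reach only later rows make up. A row lasts 1/12 s, in which the tool goes at most 41.7 mm and 7.16 degrees, less where a joint would pass 70% of its speed; a pose out of reach is approached as far as the arm can. A call with a gripper value outside its range is refused whole. The fingers move at their own pace and stop on an object; FORCE is the grip in N (left out, the last holds). Time passes only in rows, so rows that repeat a pose let the fingers close. It gives the time, the measured TCP pose, the force and the opening at its end, in the units of the state.
- manip.sense(): the state, without advancing time (a new reading comes with each control period).
- manip.snapshot(name): name is "scene" or "top"; returns a dict with "frame" (384x512x3 uint8, red, green, blue), "depth" (384x512 float32, m along the optical axis (not along the pixel's ray), 0 where there is no reading), "camera_matrix" (3x3 intrinsics, pixels), "rvec" (rotation vector, rad) and "tvec" (3), from world to camera coordinates, as OpenCV has them. Camera axes: x right, y down, z forward; pixel columns grow to the right and rows downward; lengths in m; the calibration is good to about 2 mm. A picture is of the moment at which its call begins.
- manip.sign_off(): hands the job in, once; it reports no verdict.
The state is a dict: "t": time; "q": joint angles; "qd": joint speeds; "tau": joint torques, N m; "tcp_pos": TCP position; "tool_rot": TCP orientation; "force": force on the tool from outside, world axes, zero at the start; "ft_torque": the same for the moment, N m; "finger_gap": opening from 0.0 (shut) to 1.0 (fully open).
Only numpy, scipy, OpenCV 4.12 (cv2) and the standard library are available. Lean on these libraries where they do the work, as an engineer would, in place of code of your own. Each camera call takes 0.05 s, during which the arm holds its last target.

### The job

Swing the red clamp lever on the socket block fully shut so that the green spray lance is held in the block, then take the black grip so that its yellow button is pressed in, and draw the white spray head straight out past the first click to its second stop, over the blue pot in front of it. Finish while still gripping it there: do not let go, because it springs back in. Leave both pots, the bucket and the scoop where they are.

Things in the scene. Friction and masses are not known exactly. Their poses are not given: they have to be found in the camera images.
- crate: Fixed low pine crate, 220 x 260 mm, 70 high, with a 90 mm wide plank along y over its middle (top at 84 mm). Origin: centre of underside; z up; +y is where the lance is drawn out. On the plank a grey socket block (80 mm in x, 70 in y, centred at y = -30, cheek tops at 130 mm) holds the lance level along y, axis at x = 0, 125 mm above the surface.
- clamp_hinge (a point): Hinge of the clamp lever, fixed on the crate, 146 mm high, 32 mm to crate +x of the lance's axis; the hinge axis runs along the crate's y. Its two grey ears reach 8 mm above it and 7 mm to either side in x.
- clamp (a joint): Red clamp lever, rad: 0 = shut on its stop, level across the lance, pointing to crate -x, its tooth between the lance's two black ribs; it starts raised 0.9 to 1.3 (1.57 = straight up). 8 mm thick, 107 mm long from the hinge, 18 mm wide, last 32 mm a 30 mm wide paddle. Friction holds it anywhere; 2 N at the paddle moves it. Shut fingers can push its outer face over and down.
- clamp_pad (a point): Middle of the outer (when shut: upper) face of the lever's paddle, 90 mm from the hinge along the lever and 4 mm off its mid-line.
- lance_collar (a point): Centre of the black collar at the front end of the lance's green outer tube (26 mm diameter; collar 33 mm), on the lance's axis. While the clamp is open the whole lance slides up to 50 mm along local +y when pulled; shut, the clamp holds it with about 2.5 mm of play.
- grip_centre (a point): Centre of the black grip on the lance's steel inner tube, on the lance's axis (125 mm high): 30 mm wide (crate x), 60 mm long (y), 30 mm high. Free sides; the plank lies 26 mm below its underside at the start. The tube behind and before it is 19 mm in diameter. The white spray head beyond starts 54 mm further along +y from this point.
- button (a joint): Yellow telescope button on the grip's crate +x side, mid-length, 26 mm long (y), 16 mm high, 7 mm proud. Reads how far it is pressed, m: 0 out, 0.006 fully in (7 N). Pinching the grip across its two sides from above, at its middle, presses it. Unless it is pressed at least 4 mm the inner tube is locked in.
- wand (a joint): How far the inner tube with grip and spray head is drawn out along crate +y, m: 0 = fully in (start), 0.055 = first stop, a click that takes about 4 N more to pull through, 0.110 = second stop, a firm end. A return spring pulls back with 3 to 5 N all the way; it latches at neither stop and must be held. The grip stays level.
- spray_head (a point): Centre of the underside of the white spray head (38 mm diameter), 76 mm ahead (+y) of the grip's centre and 95 mm above the surface.
- pot_a: Blue glazed pot that the spray head comes to hang over, standing loose in front of the crate's +y end: 100 mm rim diameter, 75 mm high, origin at the centre of its underside. To be left alone.
- pot_b: Second blue glazed pot, loose, off to one side, 110 mm rim diameter, 95 mm high, origin at the centre of its underside. To be left alone.
- bucket: Small aluminium bucket, loose, off to the other side, 110 mm rim diameter, 106 mm high, origin at the centre of its underside. To be left alone.
- scoop: Orange plastic scoop lying loose in the crate on the +x side of the plank, 107 mm long, 36 mm wide, 18 mm high, origin near its middle on its underside. To be left alone.

How it is judged:
By the outcome, as a careful person would: the job done as asked, in the order asked, and still so for the second after the job is handed in, while the arm keeps its last pose, push and grip.
It also fails if it takes over 45 s, if anything falls off the work surface, if the arm or the gripper's body presses on something with over 40 N, if the wrist force passes 120 N, or if a joint passes its speed limit or range.

## Working session

There is one attempt and no reset: what is moved stays moved. The work goes in short steps, Python scripts to look and compute and a shell command to move; the robot and the scene stay as the last step left them, time stands still between calls to the robot, and variables do not carry over. Pictures are saved under pics/ and viewed, and the job is handed in when it is done.

```bash
mkdir -p pics; ls
cat > h.py <<'E'
import numpy as np, cv2
from station import manip
def snap(name,fn):
    s=manip.snapshot(name); cv2.imwrite('pics/'+fn+'.png',s['frame'][:,:,::-1]); np.savez('pics/'+fn+'.npz',**s); return s
def world(s,):
    K=s['camera_matrix'];R=cv2.Rodrigues(np.array(s['rvec']))[0];t=np.array(s['tvec']).ravel()
    d=s['depth'];v,u=np.mgrid[:d.shape[0],:d.shape[1]]
    c=np.stack([(u-K[0,2])/K[0,0]*d,(v-K[1,2])/K[1,1]*d,d],-1)
    return (c-t)@R
E
python3 - <<'E'
from h import *
print(manip.sense())
for n in('scene','top'):
    s=snap(n,n+'0'); R=cv2.Rodrigues(np.array(s['rvec']))[0]; print(n,s['camera_matrix'],-R.T@np.array(s['tvec']).ravel(), R[2])
E
```

```text
pics
{'t': 0.0, 'q': array([ 9.63533599e-01,  5.28439311e-01,  1.43391385e+00,  8.11911290e-07,
        1.18139922e+00, -1.78507038e-01]), 'qd': array([ 0.00107358,  0.00031606, -0.00074599, -0.00145861, -0.00036984,
       -0.000572  ]), 'tau': array([ 1.13739486e-04, -4.42345655e+01, -1.78030086e+01, -2.77427080e-04,
        8.60455271e-03,  4.12480460e-06]), 'tcp_pos': array([0.25941704, 0.56786634, 0.24734641]), 'tool_rot': array([ 0.69162523, -0.15072219,  0.15013702, -0.69021463]), 'force': array([ 0.13133093,  0.27394694, -0.29575593]), 'ft_torque': array([ 0.00283203, -0.02843333, -0.01996118]), 'finger_gap': 1.0032215665444468}
scene [[463.85163722   0.         259.69105141]
 [  0.         463.85163722 191.29592771]
 [  0.           0.           1.        ]] [1.16119332 0.46452562 1.07362916] [-0.492764   -0.38872865 -0.77850734]
top [[422.85853011   0.         249.55739834]
 [  0.         422.85853011 186.86339302]
 [  0.           0.           1.        ]] [ 0.45545553 -0.0085051   1.44829441] [ 0.1018687   0.00445473 -0.99478788]
```

View pics/scene0.png

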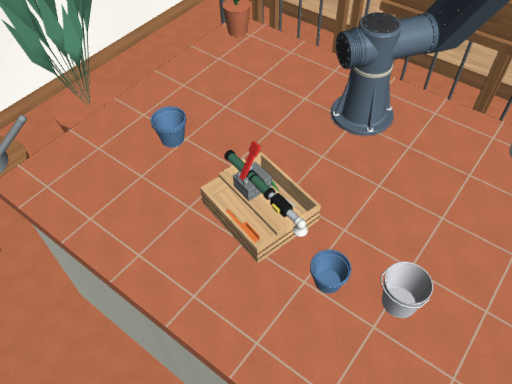

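View pics/top0.png

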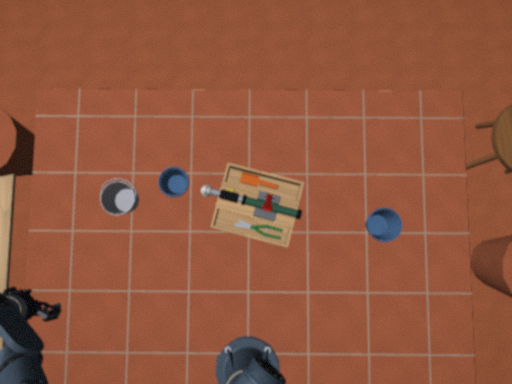

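The scene view shows the crate at about (260,205), with the red lever raised at (250,160), the grip at (282,204) and the head at (300,228). In the top view the lance runs from (300,213) to the head at (206,190), and pot_a is at (174,181). Next I'll measure these points.

Run:
```python
from h import *
a=cv2.imread('pics/scene0.png')[130:280,180:380]; b=cv2.imread('pics/top0.png')[140:260,140:310]
cv2.imwrite('pics/c1.png',cv2.resize(a,(800,600),interpolation=cv2.INTER_CUBIC)); cv2.imwrite('pics/c2.png',cv2.resize(b,(800,565),interpolation=cv2.INTER_CUBIC))
for n in('scene0','top0'):
    s=dict(np.load(f'pics/{n}.npz')); W=world(s); f=s['frame'].astype(int); hsv=cv2.cvtColor(s['frame'],cv2.COLOR_RGB2HSV).astype(int)
    h,sa,v=[hsv[...,i] for i in range(3)]
    roi=(abs(W[...,0]-.45)<.3)&(abs(W[...,1])<.35)&(s['depth']>0)&(W[...,2]>.015)
    m={'red':((h<4)|(h>174))&(sa>190)&(v>120)&(W[...,2]>.1),'green':(h>55)&(h<95)&(sa>80)&(W[...,2]>.1),'yellow':(h>22)&(h<35)&(sa>180),
       'white':(sa<40)&(v>170)&(W[...,2]>.07)&(W[...,1]<.2),'black':(v<45)&(W[...,2]>.1),'blue':(h>98)&(h<120)&(sa>100),'top':(W[...,2]>.06)&(W[...,2]<.075)&(h<25)}
    for k,mm in m.items():
        p=W[mm&roi]
        if len(p): print(n,k,len(p),p.mean(0).round(4),p.min(0).round(3),p.max(0).round(3))
    g=W[(m['green']|m['black'])&roi]
    vx=np.linalg.svd(g[:,:2]-g[:,:2].mean(0))[2][0]; print('axis',vx,np.arctan2(-vx[0],vx[1]))
    p=W[m['top']&roi][:,:2].astype(np.float32); print(cv2.minAreaRect(p))
```

```text
scene0 red 226 [ 0.5389 -0.0556  0.2022] [ 0.514 -0.071  0.144] [ 0.569 -0.039  0.242]
scene0 green 321 [ 0.5345 -0.0682  0.1349] [ 0.501 -0.151  0.123] [0.56  0.009 0.142]
scene0 white 224 [0.5829 0.1227 0.123 ] [ 0.511 -0.055  0.095] [0.601 0.153 0.172]
scene0 black 317 [0.5588 0.0277 0.1371] [ 0.498 -0.163  0.114] [0.586 0.091 0.144]
scene0 blue 935 [0.6024 0.2438 0.051 ] [0.563 0.2   0.015] [0.664 0.296 0.079]
scene0 top 1069 [ 0.5575 -0.0105  0.068 ] [ 0.402 -0.182  0.06 ] [0.68  0.227 0.075]
axis [0.24675385 0.96907819] -0.24932908957399572
((0.5591583847999573, 0.04093852639198303), (0.40945443511009216, 0.22353118658065796), 75.65190124511719)
top0 red 28 [ 0.5254 -0.0517  0.2296] [ 0.516 -0.062  0.175] [ 0.555 -0.039  0.247]
top0 green 223 [ 0.5282 -0.0706  0.1379] [ 0.5   -0.153  0.129] [0.555 0.014 0.146]
top0 yellow 2 [0.5763 0.0566 0.1386] [0.576 0.055 0.139] [0.576 0.058 0.139]
top0 white 30 [0.583  0.1409 0.1297] [0.576 0.127 0.101] [0.595 0.153 0.142]
top0 black 143 [0.5529 0.0272 0.1407] [ 0.497 -0.159  0.135] [0.576 0.086 0.148]
top0 blue 308 [0.6193 0.2605 0.0459] [0.568 0.201 0.015] [0.657 0.294 0.08 ]
top0 top 573 [ 0.5444 -0.0266  0.0703] [ 0.405 -0.178  0.06 ] [0.679 0.289 0.075]
axis [0.2485462  0.96862004] -0.25117906515388566
((0.5660520792007446, 0.07059860229492188), (0.4613630473613739, 0.2200751155614853), 75.62374877929688)
```

```bash
ls -la pics
```

```text
total 4208
drwxr-xr-x 2 agent agent    4096 Dec  7 14:16 .
drwxr-xr-x 3 agent agent    4096 Dec  7 14:15 ..
-rw-r--r-- 1 agent agent  496556 Dec  7 14:16 c1.png
-rw-r--r-- 1 agent agent  426497 Dec  7 14:16 c2.png
-rw-r--r-- 1 agent agent 1377620 Dec  7 14:16 scene0.npz
-rw-r--r-- 1 agent agent  291122 Dec  7 14:16 scene0.png
-rw-r--r-- 1 agent agent 1377620 Dec  7 14:16 top0.npz
-rw-r--r-- 1 agent agent  312686 Dec  7 14:16 top0.png
```

View pics/c1.png

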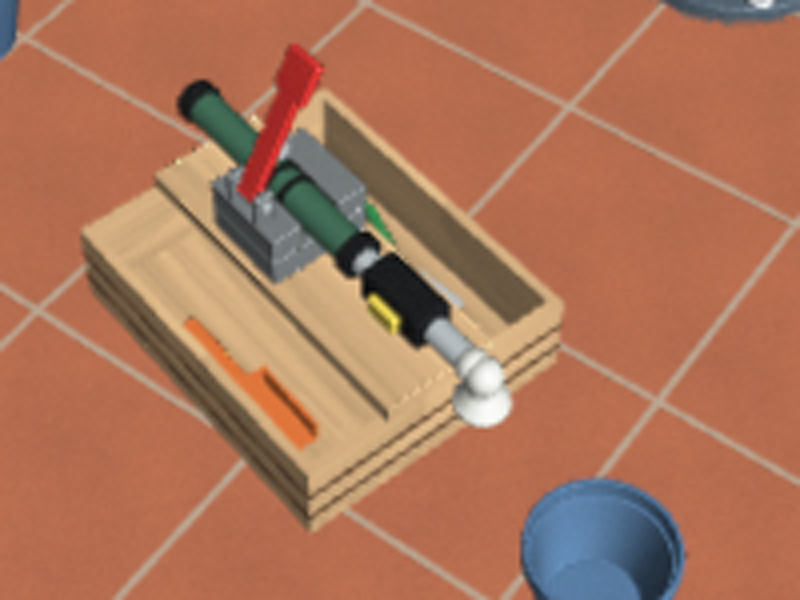

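View pics/c2.png

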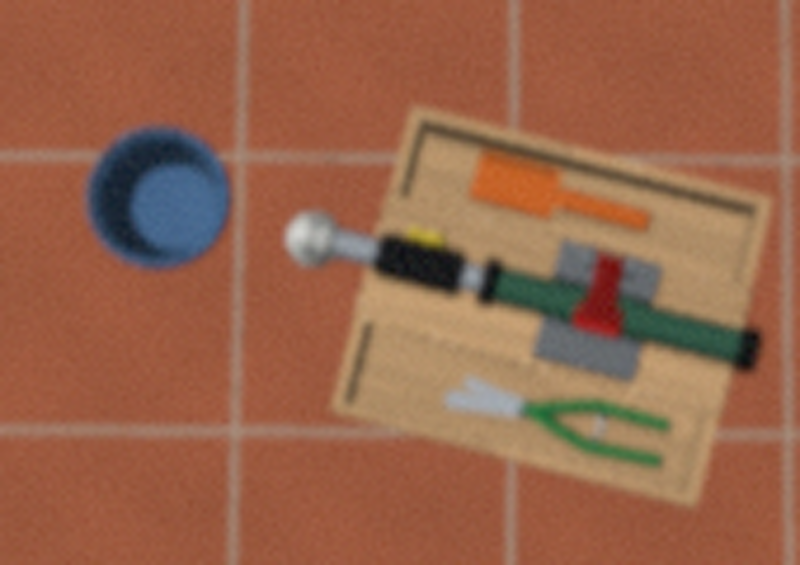

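The crops show the lever raised over the block, with the button on the far (+x) side of the grip. The crate is turned about -0.25 rad. I'll put the points into crate axes to get precise coordinates.

Run:
```python
from h import *
d=np.array([.2475,.9689]);e=np.array([.9689,-.2475])
for n in('scene0','top0'):
    s=dict(np.load(f'pics/{n}.npz')); W=world(s); hsv=cv2.cvtColor(s['frame'],cv2.COLOR_RGB2HSV).astype(int)
    h,sa,v=[hsv[...,i] for i in range(3)]
    roi=(abs(W[...,0]-.53)<.12)&(abs(W[...,1])<.2)&(s['depth']>0)
    U=W[...,:2]@e; V=W[...,:2]@d; Z=W[...,2]
    def st(k,m):
        m=m&roi
        if m.sum(): print(n,k,m.sum(),'u',np.percentile(U[m],[2,50,98]).round(4),'v',np.percentile(V[m],[2,50,98]).round(4),'z',np.percentile(Z[m],[2,50,98]).round(4))
    bl=(v<60)&(Z>.1)
    st('cap',bl&(V<0)); st('collar',bl&(V>.12)&(V<.155)); st('grip',bl&(V>.155))
    print(np.histogram(V[bl&roi],bins=np.arange(-.04,.25,.008)))
    st('green',(h>55)&(h<95)&(sa>80)&(Z>.11))
    st('yellow',(h>20)&(h<36)&(sa>150)&(Z>.1)&(V>.15))
    red=((h<4)|(h>174))&(sa>190)&(v>110)&(Z>.1); st('red',red)
    st('white',(sa<40)&(v>150)&(V>.22)&(Z>.09))
    st('block',(sa<50)&(v<170)&(Z>.11)&(Z<.138)&(V>0)&(V<.12)&(abs(U-.53)<.06))
    if n=='scene0':
        P=np.c_[U[red&roi],Z[red&roi]]; c=P.mean(0); a=np.linalg.svd(P-c)[2][0]; print('lever dir',c,a,np.arctan2(abs(a[1]),abs(a[0])))
```

```text
scene0 cap 38 u [0.5223 0.537  0.5465] v [-0.0318 -0.0236 -0.0173] z [0.1258 0.1363 0.1421]
scene0 collar 40 u [0.5195 0.536  0.5465] v [0.1441 0.1499 0.1549] z [0.1252 0.1366 0.1429]
scene0 grip 245 u [0.5194 0.5353 0.5463] v [0.1558 0.2015 0.2275] z [0.1221 0.1384 0.1421]
(array([ 1, 15, 22,  0,  0,  0,  0,  0,  0,  0,  0,  1,  2, 10,  3, 19,  0,
        1,  4,  0,  0,  0,  1, 23, 33,  0, 14, 30, 31, 26, 29, 30, 39, 29,
        0,  0]), array([-0.04 , -0.032, -0.024, -0.016, -0.008,  0.   ,  0.008,  0.016,
        0.024,  0.032,  0.04 ,  0.048,  0.056,  0.064,  0.072,  0.08 ,
        0.088,  0.096,  0.104,  0.112,  0.12 ,  0.128,  0.136,  0.144,
        0.152,  0.16 ,  0.168,  0.176,  0.184,  0.192,  0.2  ,  0.208,
        0.216,  0.224,  0.232,  0.24 ,  0.248]))
scene0 green 321 u [0.5224 0.5355 0.544 ] v [-0.0164  0.0793  0.1415] z [0.1278 0.1355 0.1405]
scene0 yellow 45 u [0.5453 0.5488 0.5538] v [0.1859 0.2001 0.2115] z [0.1207 0.1314 0.1367]
scene0 red 226 u [0.5139 0.5332 0.5636] v [0.0667 0.0797 0.0906] z [0.1515 0.206  0.2397]
scene0 white 243 u [0.5203 0.5346 0.5469] v [0.
[... 734 characters left out ...]
024,  0.032,  0.04 ,  0.048,  0.056,  0.064,  0.072,  0.08 ,
        0.088,  0.096,  0.104,  0.112,  0.12 ,  0.128,  0.136,  0.144,
        0.152,  0.16 ,  0.168,  0.176,  0.184,  0.192,  0.2  ,  0.208,
        0.216,  0.224,  0.232,  0.24 ,  0.248]))
top0 green 223 u [0.5214 0.5292 0.5386] v [-0.0172  0.0497  0.1457] z [0.1314 0.1379 0.1437]
top0 yellow 20 u [0.5417 0.5464 0.5501] v [0.1893 0.1996 0.2096] z [0.131  0.1366 0.1448]
top0 red 67 u [0.513  0.5267 0.5578] v [0.0685 0.0786 0.089 ] z [0.1636 0.2218 0.2442]
top0 white 66 u [0.518  0.5294 0.5394] v [0.2367 0.2738 0.2916] z [0.1031 0.1355 0.1417]
top0 block 270 u [0.4913 0.5099 0.566 ] v [0.0456 0.0798 0.1103] z [0.1119 0.1309 0.1366]
```

```bash
cat >> h.py <<'E'
from scipy.spatial.transform import Rotation as Ro
d=np.array([.2475,.9689,0]);e=np.array([.9689,-.2475,0])
def W3(u,v,z): return u*e+v*d+np.array([0,0,z])
def uvz(p): return np.array([p@e,p@d,p[2]])
def Rt(sg): 
    y=np.array([0,0,-1.]);z=sg*e; return Ro.from_matrix(np.c_[np.cross(y,z),y,z])
def goto(u,v,z,sg):
    "shift cm, rotvec from measured pose"
    s=manip.sense(); R=Ro.from_quat(s['tool_rot']); return (R.inv().apply(W3(u,v,z)-s['tcp_pos'])*100).round(2),(R.inv()*Rt(sg)).as_rotvec().round(3)
def st():
    s=manip.sense(); f=s['force']; print('t',round(s['t'],2),'uvz',uvz(s['tcp_pos']).round(4),'Fuvz',uvz(f).round(1),'gap',round(s['finger_gap'],3),'q',s['q'].round(2))
E
python3 - <<'E'
from h import *
st(); print(Ro.from_quat(manip.sense()['tool_rot']).as_matrix().round(3))
for sg in(1,-1): print(goto(.57,.079,.30,sg))
E
```

```text
t 0.1 uvz [0.1108 0.6145 0.2474] Fuvz [-0.7  0.2  0.2] gap 1.002 q [ 0.96  0.53  1.43  0.    1.18 -0.18]
[[ 0.909 -0.001  0.416]
 [-0.416 -0.002  0.909]
 [-0.    -1.    -0.002]]
(array([ 54.7 ,  -5.19, -44.54]), array([2.000e-03, 1.392e+00, 1.000e-03]))
(array([ 54.7 ,  -5.19, -44.54]), array([ 1.000e-03, -1.749e+00, -2.000e-03]))
```

```bash
python3 -m handwheel '[10,-5.2,-8,0,0.25,0,0, 20,-5.2,-16,0,0.5,0,0, 30,-5.2,-24.4,0,0.75,0,0, 40,-5.2,-32.6,0,1.0,0,0, 50,-5.2,-40.7,0,1.25,0,0, 54.7,-5.2,-44.5,0,1.392,0,0, 54.7,-5.2,-44.5,0,1.392,0,0, 54.7,-5.2,-44.5,0,1.392,0,0, 54.7,-5.2,-44.5,0,1.392,0,0, 54.7,-5.2,-44.5,0,1.392,0,0]'; python3 -c "
from h import *
st(); print(goto(.57,.079,.30,1))"
```

```text
t: 0.93
tcp_pos: [0.443, 0.1968, 0.288]
tool_rot: [-0.471, 0.528, -0.528, 0.471]
force: [1.5, -0.5, -0.3]
finger_gap: 0.001
t 0.93 uvz [0.3805 0.3003 0.288 ] Fuvz [ 1.5 -0.2 -0.3] gap 0.001 q [0.19 0.29 1.72 0.   1.13 0.3 ]
(array([24.49, -1.2 , 15.77]), array([0.   , 0.136, 0.   ]))
```

```bash
python3 -m handwheel '[24.5,-1.2,15.8,0,0.136,0,0, 24.5,-1.2,15.8,0,0.136,0,0, 24.5,-1.2,15.8,0,0.136,0,0, 24.5,-1.2,15.8,0,0.136,0,0, 24.5,-1.2,15.8,0,0.136,0,0, 24.5,-1.2,15.8,0,0.136,0,0, 24.5,-1.2,15.8,0,0.136,0,0, 24.5,-1.2,15.8,0,0.136,0,0, 24.5,-1.2,15.8,0,0.136,0,0, 24.5,-1.2,15.8,0,0.136,0,0]'; python3 -c "
from h import *
st(); print(goto(.57,.079,.30,1)); snap('scene','s1')
a=cv2.imread('pics/s1.png')[70:270,150:400]
cv2.imwrite('pics/s1c.png',cv2.resize(a,(750,600)))"
```

```text
t: 1.77
tcp_pos: [0.5727, -0.0617, 0.2994]
tool_rot: [-0.436, 0.558, -0.557, 0.435]
force: [-0.9, -0.1, 0.5]
finger_gap: 0.003
t 1.77 uvz [0.5702 0.082  0.2994] Fuvz [-0.9 -0.4  0.5] gap 0.003 q [-0.3   0.41  1.5   0.    1.24 -0.06]
(array([ 0.3 , -0.06, -0.02]), array([ 0.002,  0.005, -0.001]))
```

View pics/s1c.png

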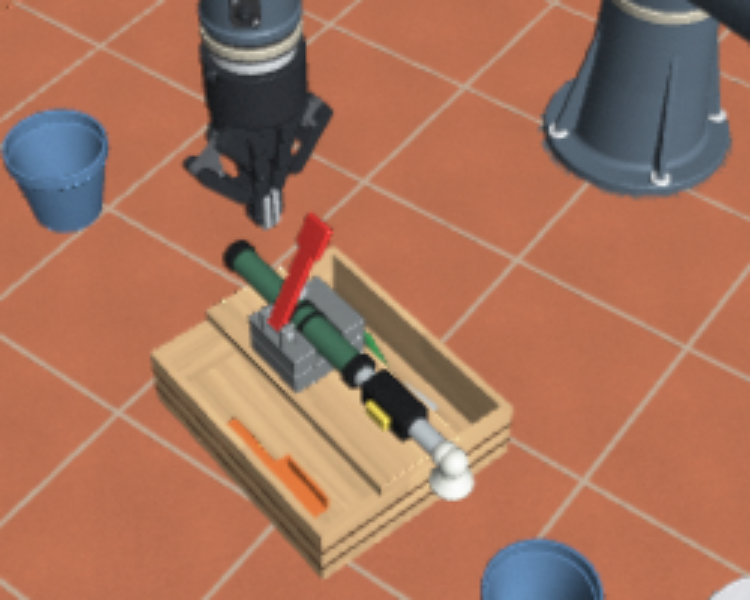

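The shut fingers hang above and to the right of the lever, with the tips at crop (268,222). I'll measure the tip height from the depth images.

```bash
python3 -c "
from h import *
s=dict(np.load('pics/s1.npz')); W=world(s); U=W@e;V=W@d;Z=W[...,2]
m=(s['depth']>0)&(abs(U-.57)<.04)&(abs(V-.08)<.04)&(Z>.25)&(Z<.34)
print(np.sort(Z[m])[:12].round(4))
for a in np.arange(.25,.34,.01):
  k=m&(Z>=a)&(Z<a+.01)
  if k.sum(): print(a.round(2),k.sum(),U[k].min().round(4),U[k].max().round(4),V[k].min().round(4),V[k].max().round(4))
"
```

```text
[0.2836 0.2851 0.2872 0.2884 0.2885 0.2887 0.2889 0.2891 0.2895 0.2896
 0.2899 0.2899]
0.28 13 0.5617 0.5823 0.0877 0.0949
0.29 30 0.5602 0.5858 0.0769 0.0953
0.3 35 0.56 0.5867 0.0804 0.095
0.31 32 0.5613 0.5866 0.0808 0.095
0.32 43 0.5457 0.6 0.0852 0.0967
0.33 106 0.5328 0.6064 0.0708 0.0961
```

```bash
python3 -m handwheel '[0.3,3,0,0,0,0,0, 0.3,6,0,0,0,0,0, 0.3,6,0,0,0,0,0, 0.3,6,-1.5,0,0,0,0, 0.3,6,-3,0,0,0,0, 0.3,6.6,-4,0,0,0,0, 0.3,7.25,-5,0,0,0,0, 0.3,8.2,-5.9,0,0,0,0, 0.3,9.2,-6.65,0,0,0,0, 0.3,9.2,-6.65,0,0,0,0]'; python3 -c "
from h import *
st(); snap('scene','s2')
a=cv2.imread('pics/s2.png')[70:270,150:400]
cv2.imwrite('pics/s2c.png',cv2.resize(a,(750,600)))"
```

```text
t: 2.65
tcp_pos: [0.506, -0.0468, 0.2082]
tool_rot: [-0.437, 0.558, -0.556, 0.435]
force: [-0.6, -0.3, -0.3]
finger_gap: 0.001
t 2.65 uvz [0.5018 0.0799 0.2082] Fuvz [-0.5 -0.4 -0.3] gap 0.001 q [-0.31  0.43  1.76  0.    0.95 -0.07]
```

View pics/s2c.png

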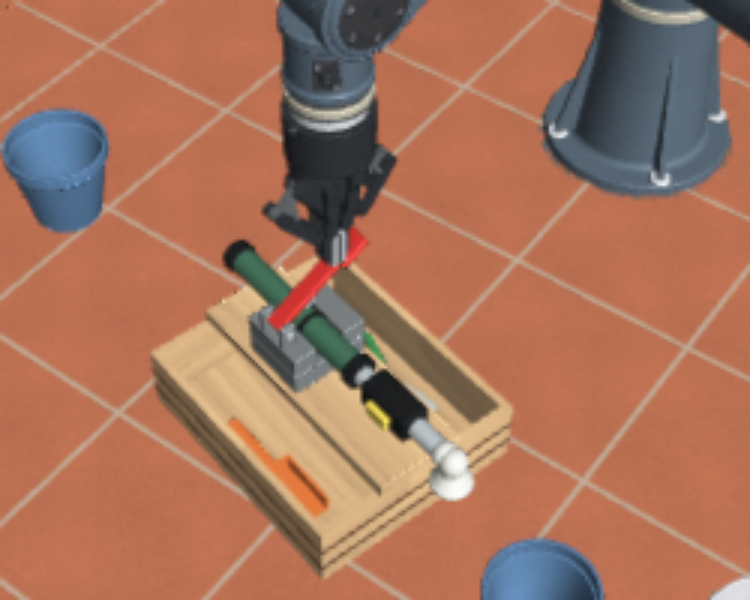

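The lever is following the fingers and is about half shut, with the tips at crop (340,250). I'll continue down to the stop.

```bash
python3 -m handwheel '[0,0.9,-0.6,0,0,0,0, 0,1.9,-1.0,0,0,0,0, 0,2.8,-1.4,0,0,0,0, 0,3.6,-1.7,0,0,0,0, 0,4.1,-1.8,0,0,0,0, 0,4.2,-1.8,0,0,0,0, 0,4.2,-1.8,0,0,0,0]'; python3 -c "
from h import *
st(); snap('scene','s3')
a=cv2.imread('pics/s3.png')[70:270,150:400]
cv2.imwrite('pics/s3c.png',cv2.resize(a,(750,600)))"
```

```text
t: 3.28
tcp_pos: [0.4914, -0.0442, 0.1669]
tool_rot: [0.435, -0.557, 0.557, -0.436]
force: [0.3, 1.7, 3.6]
finger_gap: 0.004
t 3.28 uvz [0.4871 0.0788 0.1669] Fuvz [-0.1  1.8  3.6] gap 0.004 q [-0.32  0.48  1.84  0.    0.82 -0.07]
```

View pics/s3c.png

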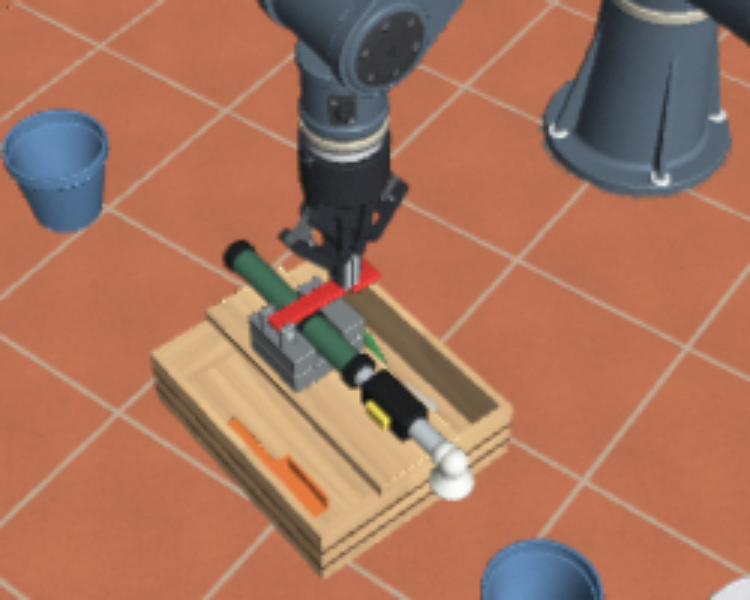

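The lever now lies level across the lance (crop 275,320 to 375,275). I'll press in small steps to make sure it is on its stop.

```bash
python3 -m handwheel '[0,0.1,-0.5,0,0,0,0, 0,0.2,-0.7,0,0,0,0, 0,0.2,-0.7,0,0,0,0]';python3 -c "
from h import *
st()"; python3 -m handwheel '[0,0.15,0,0,0,0,0, 0,0.3,0,0,0,0,0,0,0.3,0,0,0,0,0]';python3 -c "
from h import *
st()"
```

```text
t: 3.58
tcp_pos: [0.4896, -0.0442, 0.1668]
tool_rot: [0.432, -0.553, 0.561, -0.438]
force: [5.2, -0.3, 7.4]
finger_gap: -0.002
t 3.58 uvz [0.4853 0.0784 0.1668] Fuvz [5.1 1.  7.4] gap -0.002 q [-0.32  0.47  1.85  0.    0.8  -0.07]
t: 3.83
tcp_pos: [0.4897, -0.0441, 0.1661]
tool_rot: [0.432, -0.553, 0.561, -0.438]
force: [0.8, 1.2, 28.0]
finger_gap: 0.001
t 3.83 uvz [0.4854 0.0784 0.1661] Fuvz [ 0.5  1.4 28. ] gap 0.001 q [-0.32  0.47  1.85  0.    0.8  -0.07]
```

The lever holds at 28 N with no further travel, so it is shut on its stop. I'll lift, open the fingers and move above the grip.

```bash
python3 -m handwheel '[0,-3,0.2,0,0,0,0, 0,-7,0.2,0,0,0,0, 0,-10.5,0.2,0,0,0,3, -4,-10.5,1.5,0,0,0,7, -8,-10.5,3,0,0,0,7, -12,-10.5,4.6,0,0,0,7, -12,-10.5,4.6,0,0,0,7, -12,-10.5,4.6,0,0,0,7, -12,-10.5,4.6,0,0,0,7]'
python3 - <<'E'
from h import *
st(); print(goto(.531,.199,.25,1)); S={}
for n in('scene','top'):
    s=snap(n,n+'4'); W=world(s); hsv=cv2.cvtColor(s['frame'],cv2.COLOR_RGB2HSV).astype(int)
    h,sa,v=[hsv[...,i] for i in range(3)]
    roi=(abs(W[...,0]-.53)<.12)&(abs(W[...,1])<.2)&(s['depth']>0)
    U=W@e; V=W@d; Z=W[...,2]
    def stt(k,m):
        m=m&roi
        if m.sum(): print(n,k,m.sum(),'u',np.percentile(U[m],[2,50,98]).round(4),'v',np.percentile(V[m],[2,50,98]).round(4),'z',np.percentile(Z[m],[2,50,98]).round(4))
    stt('grip',(v<60)&(Z>.1)&(Z<.15)&(V>.158)); stt('yel',(h>20)&(h<36)&(sa>150)&(Z>.1)&(V>.15)&(Z<.15))
    stt('red',((h<4)|(h>174))&(sa>190)&(v>110)&(Z>.1)); stt('collar',(v<60)&(Z>.1)&(Z<.15)&(V>.12)&(V<.158))
a=cv2.imread('pics/scene4.png')[70:270,150:400]
cv2.imwrite('pics/s4c.png',cv2.resize(a,(750,600)))
E
```

```text
t: 4.58
tcp_pos: [0.5568, 0.0627, 0.2656]
tool_rot: [-0.436, 0.557, -0.557, 0.435]
force: [-1.1, -0.2, 0.3]
finger_gap: 0.822
t 4.58 uvz [0.524  0.1986 0.2656] Fuvz [-1.  -0.4  0.3] gap 0.822 q [-0.09  0.42  1.58 -0.    1.15  0.16]
(array([-0.04,  1.56,  0.71]), array([0.002, 0.007, 0.001]))
scene grip 226 u [0.5195 0.5354 0.5466] v [0.174  0.2018 0.2274] z [0.1219 0.1386 0.1424]
scene yel 41 u [0.5452 0.5491 0.5535] v [0.1862 0.2012 0.2121] z [0.1208 0.1317 0.136 ]
scene red 96 u [0.5042 0.5365 0.5659] v [0.0697 0.0772 0.0866] z [0.1442 0.1491 0.1528]
scene collar 53 u [0.5196 0.5372 0.5466] v [0.1451 0.1532 0.1573] z [0.1199 0.1362 0.1426]
top red 161 u [0.4604 0.4957 0.5573] v [0.0672 0.0778 0.0877] z [0.1471 0.1513 0.1556]
top collar 16 u [0.519  0.5283 0.5401] v [0.1452 0.1485 0.1516] z [0.1353 0.1389 0.1457]
```

View pics/s4c.png

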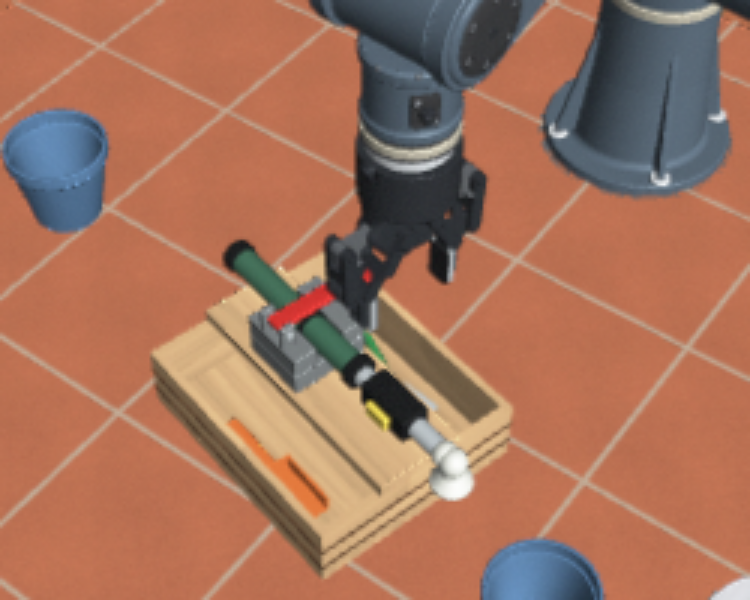

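The lever is shut: its top face is at z≈0.15 along its full length. The grip hasn't moved (v≈0.20, u≈0.531). Descending over it now.

```bash
python3 -m handwheel '[-0.05,4,0.75,0,0.007,0,7, -0.05,8,0.75,0,0.007,0,7, -0.05,11,0.75,0,0.007,0,7, -0.05,13,0.75,0,0.007,0,7, -0.05,14.3,0.75,0,0.007,0,7, -0.05,14.3,0.75,0,0.007,0,7, -0.05,14.3,0.75,0,0.007,0,7]' 25
python3 - <<'E'
from h import *
st(); print(goto(.532,.1995,.122,1)); snap('scene','s5')
a=cv2.imread('pics/s5.png')[100:250,200:400]
cv2.imwrite('pics/s5c.png',cv2.resize(a,(800,600)))
E
```

```text
t: 5.27
tcp_pos: [0.5642, 0.0602, 0.1227]
tool_rot: [-0.434, 0.56, -0.559, 0.432]
force: [-0.1, 0.2, -0.1]
finger_gap: 0.82
t 5.27 uvz [0.5318 0.1979 0.1227] Fuvz [-0.1  0.2 -0.1] gap 0.82 q [-0.09  0.63  1.68 -0.    0.83  0.16]
(array([-0.16,  0.07,  0.03]), array([ 0.002, -0.003,  0.001]))
```

View pics/s5c.png

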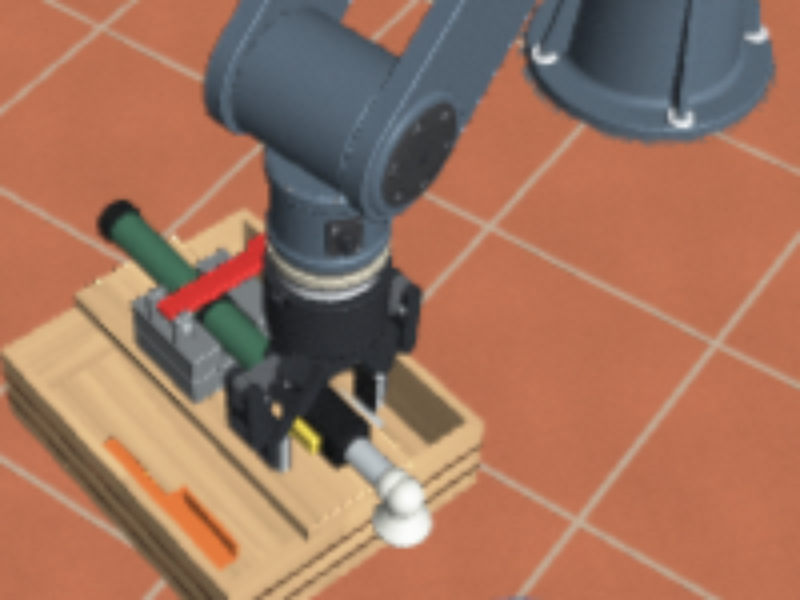

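The fingers straddle the grip, with the button at (305,433) facing the near finger. Closing now.

```bash
python3 -m handwheel '[-0.2,0.05,0,0,0,0,5, -0.2,0.05,0,0,0,0,4, -0.2,0.05,0,0,0,0,3, -0.2,0.05,0,0,0,0,2, -0.2,0.05,0,0,0,0,2, -0.2,0.05,0,0,0,0,2, -0.2,0.05,0,0,0,0,2, -0.2,0.05,0,0,0,0,2]' 30; python3 -c "
from h import *
st()"
```

```text
t: 5.98
tcp_pos: [0.5633, 0.064, 0.1242]
tool_rot: [-0.435, 0.559, -0.558, 0.433]
force: [-5.7, 1.3, 9.0]
finger_gap: 0.355
t 5.98 uvz [0.5299 0.2014 0.1242] Fuvz [-5.8 -0.2  9. ] gap 0.355 q [-0.08  0.62  1.68  0.    0.84  0.17]
```

Opening is about 30 mm, so the button is in. I'll firm up the grip and relieve the side load.

```bash
python3 -m handwheel '[0,-0.1,-0.15,0,0,0,2, 0,-0.1,-0.15,0,0,0,2, 0,-0.1,-0.15,0,0,0,2, 0,-0.1,-0.15,0,0,0,2]' 60; python3 -c "
from h import *
st()"
```

```text
t: 6.32
tcp_pos: [0.5631, 0.064, 0.1244]
tool_rot: [-0.434, 0.559, -0.558, 0.433]
force: [-5.3, 1.3, 6.2]
finger_gap: 0.345
t 6.32 uvz [0.5297 0.2014 0.1244] Fuvz [-5.5 -0.   6.2] gap 0.345 q [-0.08  0.62  1.69  0.    0.84  0.17]
```

```bash
python3 -m handwheel '[-0.7,0,-0.1,0,0,0,2, -1.4,0,-0.1,0,0,0,2, -2.1,0,-0.1,0,0,0,2, -2.8,0,-0.1,0,0,0,2, -3.5,0,-0.1,0,0,0,2, -4.2,0,-0.1,0,0,0,2, -4.2,0,-0.1,0,0,0,2]'; python3 -c "
from h import *
st(); snap('scene','s6')
a=cv2.imread('pics/s6.png')[100:300,150:400]
cv2.imwrite('pics/s6c.png',cv2.resize(a,(750,600)))"
```

```text
t: 6.9
tcp_pos: [0.5734, 0.1048, 0.1244]
tool_rot: [0.434, -0.558, 0.559, -0.434]
force: [-4.3, -2.3, 6.3]
finger_gap: 0.35
t 6.9 uvz [0.5297 0.2435 0.1244] Fuvz [-3.6 -3.3  6.3] gap 0.35 q [-0.01  0.64  1.64 -0.    0.86  0.24]
```

View pics/s6c.png

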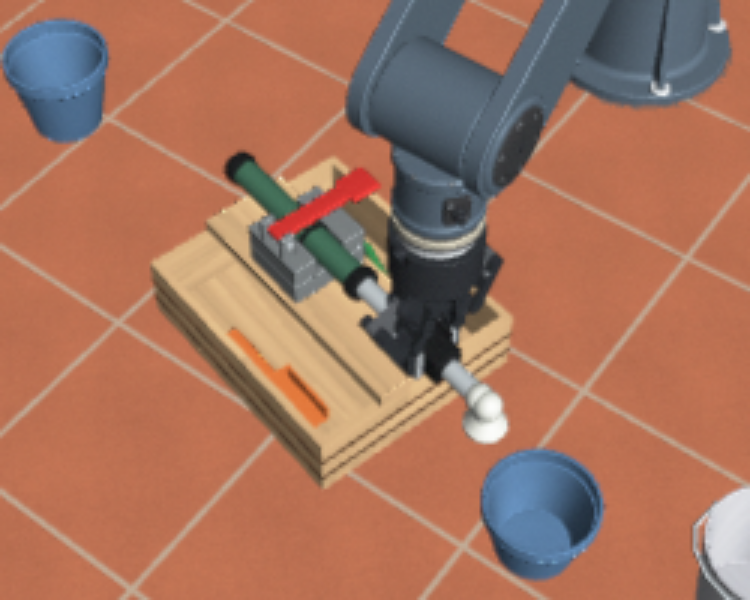

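The tube is sliding out about 42 mm with the outer tube still held. The spring load is about 3 N. Continuing past the click.

```bash
python3 -m handwheel '[-0.7,0,-0.1,0,0,0,2, -1.4,0,-0.1,0,0,0,2, -2.1,0,-0.1,0,0,0,2, -2.8,0,-0.1,0,0,0,2, -3.5,0,-0.1,0,0,0,2, -4.2,0,-0.1,0,0,0,2, -4.9,0,-0.1,0,0,0,2, -5.6,0,-0.1,0,0,0,2, -6.2,0,-0.1,0,0,0,2, -6.2,0,-0.1,0,0,0,2]'; python3 -c "
from h import *
st()"
```

```text
t: 7.78
tcp_pos: [0.5887, 0.165, 0.1243]
tool_rot: [0.434, -0.558, 0.559, -0.434]
force: [-0.7, -3.7, 5.7]
finger_gap: 0.35
t 7.78 uvz [0.5295 0.3056 0.1243] Fuvz [ 0.2 -3.8  5.7] gap 0.35 q [ 0.09  0.67  1.57 -0.    0.9   0.34]
```

```bash
python3 -m handwheel '[-0.2,0,0,0,0,0,2, -0.4,0,0,0,0,0,2, -0.6,0,0,0,0,0,2, -0.6,0,0,0,0,0,2, -0.6,0,0,0,0,0,2]'; python3 -c "
from h import *
st()"; python3 -m handwheel '[-0.1,0,0,0,0,0,2, -0.2,0,0,0,0,0,2, -0.2,0,0,0,0,0,2]'; python3 -c "
from h import *
st()"
```

```text
t: 8.2
tcp_pos: [0.59, 0.1699, 0.1243]
tool_rot: [0.434, -0.558, 0.559, -0.434]
force: [-1.3, -3.8, 4.9]
finger_gap: 0.35
t 8.2 uvz [0.5296 0.3107 0.1243] Fuvz [-0.3 -4.   4.9] gap 0.35 q [ 0.1   0.67  1.56 -0.    0.91  0.35]
t: 8.45
tcp_pos: [0.5904, 0.1716, 0.1243]
tool_rot: [0.434, -0.558, 0.559, -0.434]
force: [-1.3, -4.8, 6.2]
finger_gap: 0.348
t 8.45 uvz [0.5296 0.3124 0.1243] Fuvz [-0.1 -5.   6.2] gap 0.348 q [ 0.1   0.67  1.56 -0.    0.91  0.35]
```

```bash
python3 -m handwheel '[-0.1,0,0,0,0,0,2, -0.2,0,0,0,0,0,2, -0.2,0,0,0,0,0,2]'; python3 -c "
from h import *
st()"; python3 -m handwheel '[-0.1,0,0,0,0,0,2, -0.1,0,0,0,0,0,2, -0.1,0,0,0,0,0,2]'; python3 -c "
from h import *
st()"
```

```text
t: 8.7
tcp_pos: [0.5908, 0.1732, 0.1243]
tool_rot: [0.434, -0.558, 0.559, -0.433]
force: [-2.1, -5.6, 5.7]
finger_gap: 0.349
t 8.7 uvz [0.5296 0.3141 0.1243] Fuvz [-0.6 -5.9  5.7] gap 0.349 q [ 0.11  0.67  1.56 -0.    0.91  0.36]
t: 8.95
tcp_pos: [0.5908, 0.1733, 0.1242]
tool_rot: [0.435, -0.557, 0.559, -0.433]
force: [-3.2, -7.4, 5.2]
finger_gap: 0.349
t 8.95 uvz [0.5296 0.3141 0.1242] Fuvz [-1.2 -7.9  5.2] gap 0.349 q [ 0.11  0.67  1.56 -0.    0.91  0.36]
```

It no longer advances (0.3141) and the force is rising, which is the firm end. I'll pull slightly harder to keep it there, then check visually.

```bash
python3 -m handwheel '[-0.1,0,0,0,0,0,2, -0.15,0,0,0,0,0,2, -0.15,0,0,0,0,0,2, -0.15,0,0,0,0,0,2, -0.15,0,0,0,0,0,2]'
python3 - <<'E'
from h import *
st(); s=snap('scene','s7'); s2=snap('top','t7')
a=cv2.imread('pics/s7.png')[100:300,150:400]
cv2.imwrite('pics/s7c.png',cv2.resize(a,(750,600)))
for n in('scene0','s7','top0','t7'):
    s=dict(np.load(f'pics/{n}.npz')); W=world(s); hsv=cv2.cvtColor(s['frame'],cv2.COLOR_RGB2HSV).astype(int)
    h,sa,v=[hsv[...,i] for i in range(3)]; U=W@e;V=W@d;Z=W[...,2]
    def q(k,m):
        m=m&(s['depth']>0)
        if m.sum()>3: print(n,k,m.sum(),np.percentile(U[m],[2,50,98]).round(3),np.percentile(V[m],[2,50,98]).round(4),np.percentile(Z[m],[2,98]).round(3))
    q('white',(sa<40)&(v>150)&(V>.22)&(V<.42)&(Z>.09)&(Z<.16)&(abs(U-.53)<.025))
    q('pot',(h>98)&(h<120)&(sa>100)&(Z>.015)&(Z<.1)&(V>.3)&(V<.45)&(abs(U-.53)<.1)); q('collar',(v<60)&(Z>.11)&(Z<.15)&(V>.13)&(V<.16)&(abs(U-.53)<.02))
    q('cap',(v<60)&(Z>.11)&(Z<.15)&(V<0)&(V>-.05)&(abs(U-.53)<.02)); q('red',((h<4)|(h>174))&(sa>190)&(v>110)&(Z>.1)&(abs(V-.08)<.05)&(abs(U-.53)<.1))
    q('scoop',(h>5)&(h<14)&(sa>200)&(v>180)&(U>.57)&(U<.63)&(V>0)&(V<.25)&(Z<.1))
E
```

```text
t: 9.37
tcp_pos: [0.5908, 0.1734, 0.1242]
tool_rot: [0.436, -0.557, 0.56, -0.432]
force: [-4.0, -11.9, 7.3]
finger_gap: 0.348
t 9.37 uvz [0.5295 0.3142 0.1242] Fuvz [ -1.  -12.6   7.3] gap 0.348 q [ 0.11  0.67  1.56 -0.01  0.91  0.36]
scene0 white 243 [0.52  0.535 0.547] [0.2312 0.2773 0.2919] [0.099 0.138]
scene0 pot 935 [0.488 0.513 0.581] [0.3459 0.3818 0.4381] [0.017 0.077]
scene0 collar 57 [0.519 0.537 0.546] [0.1447 0.1528 0.1572] [0.12  0.143]
scene0 cap 38 [0.522 0.537 0.547] [-0.0318 -0.0236 -0.0173] [0.126 0.142]
scene0 red 226 [0.514 0.533 0.564] [0.0667 0.0797 0.0906] [0.152 0.24 ]
s7 white 382 [0.52  0.534 0.549] [0.2251 0.377  0.4034] [0.099 0.139]
s7 pot 688 [0.487 0.53  0.581] [0.3454 0.3975 0.4386] [0.017 0.077]
s7 collar 43 [0.52  0.537 0.546] [0.1488 0.1556 0.1592] [0.128 0.143]
s7 cap 37 [0.521 0.537 0.546] [-0.0295 -0.0201 -0.0138] [0.128 0.143]
s7 red 195 [0.46  0.502 0.563] [0.0654 0.0776 0.0892] [0.145 0.153]
top0 white 66 [0.518 0.529 0.539] [0.2367 0.2738 0.2916] [0.103 0.142]
top0 pot 308 [0.49  0.538 0.575] [0.3476 0.4148 0.4363] [0.016 0.078]
top0 collar 22 [0.519 0.529 0.541] [0.1455 0.1502 0.1542] [0.131 0.147]
top0 cap 29 [0.518 0.529 0.539] [-0.0282 -0.023  -0.0175] [0.134 0.144]
top0 red 67 [0.513 0.527 0.558] [0.0685 0.0786 0.089 ] [0.164 0.244]
top0 scoop 84 [0.599 0.609 0.621] [0.0729 0.1486 0.1793] [0.007 0.025]
t7 white 64 [0.525 0.53  0.535] [0.2219 0.2501 0.2789] [0.129 0.14 ]
t7 pot 44 [0.489 0.495 0.501] [0.3646 0.3927 0.4104] [0.021 0.082]
t7 collar 18 [0.518 0.529 0.539] [0.1484 0.1526 0.1556] [0.137 0.147]
t7 cap 26 [0.518 0.528 0.54 ] [-0.0254 -0.0205 -0.016 ] [0.136 0.144]
t7 red 156 [0.46  0.502 0.558] [0.0686 0.0781 0.0876] [0.147 0.156]
t7 scoop 81 [0.6   0.609 0.622] [0.0685 0.1509 0.1781] [0.007 0.027]
```

View pics/s7c.png

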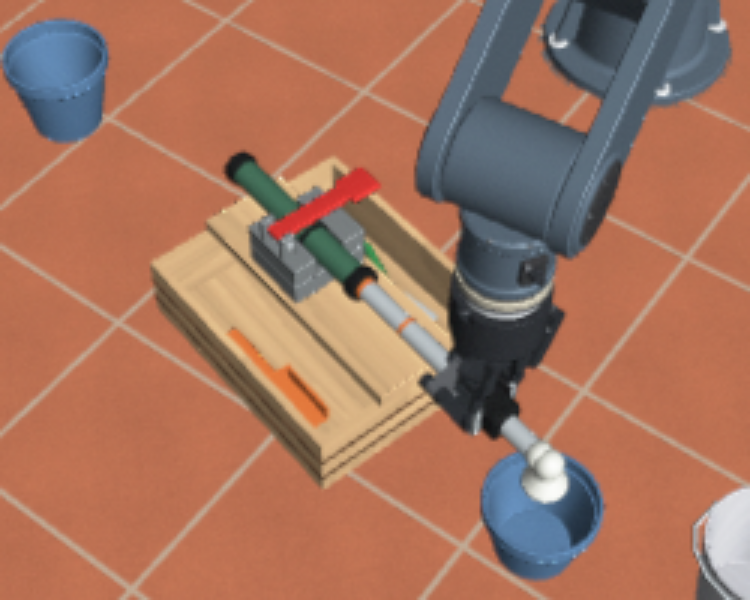

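View pics/t7.png

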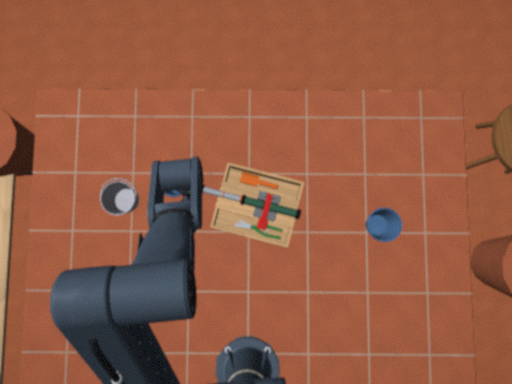

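In the scene crop the head (545,480) hangs over pot_a. Both orange marks show on the tube at (362,285) and (405,323), and the lever is flat. In the top view the bucket, pot_b and scoop are unmoved. The drive is on the end stop at 12.6 N, so I'm handing in.

```bash
python3 -c "
from h import *
print(manip.sign_off()); st()"
```

```text
the job is handed in; nothing more can be done
None
the job is handed in; nothing more can be done
```

The job is handed in with the arm still gripping and the spray head drawn out to its second stop over the blue pot. The sign-off gave no verdict, and I got no state reading after it. The last readings were at about 9.4 s.

- **Clamp:** I pushed the red lever over with shut fingers. It did not give under 28 N, and both cameras show it level at about 0.15 m.
- **Grip and button:** I pinched the grip across its sides at 60 N. The opening stayed at about 29.7 mm, close to the grip's 30 mm width, so the button is in. That is inferred from the opening, as the fingers hide the button.
- **Draw:** The tool moved 112.8 mm along +y, until it stopped advancing and the pull rose to 12.6 N. The outer tube followed by about 2.5 to 3.5 mm, roughly its stated play. The pictures put the head's shift at about 111.5 mm.
- **What stayed put:** The pot under the head and the scoop measured within about 5 mm of their starting places, and most readings were within 2 mm. The far pot and the bucket were checked only by eye in the pictures, and looked unmoved.

No check failed. The two cameras disagreed by 3 to 6 mm across the lance, so I corrected the grip position from the measured side force. A residual lift of about 5 to 7 N stayed on the fingers during the draw.

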